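Open the touch-latch lens-block case

ROBOT

A 7-joint arm with a two-finger parallel gripper is mounted at the origin on the work surface. World frame = base frame: x ahead of the robot, y to its left, z up, the work surface at z = 0. Lengths are in m, angles in rad, forces in N, time in s.
With the tool pointing down it reaches from about 0.375 to 0.925 m from the base axis. Payload 3.1 kg.
Tool frame: the origin (TCP) lies between the finger pads; the fingertips stand 19 mm ahead of it and the grasp point (between the pads) is the TCP; z points along the fingers, y is the line along which they close (so a half turn about z gives the same grasp; the last joint's range is limited). The gripper opens to 85 mm and grips with 20 to 120 N. Pads are 22 mm wide; open, the fingers measure 114 mm over their backs; the gripper's body (76 mm by 85 mm) begins 54 mm behind the grasp point. The pads swing forward as they close: fully open they stand 13 mm farther back than shut.
Start: joints at [-1.317, 0.383, 0.044, 1.598, -0.018, 1.161, -0.05], TCP at [0.224, 0.61, 0.25] pointing down, gripper open.
Joint ranges: [-2.61, 2.61], [-0.41, 2.15], [-1.48, 1.57], [0, 2.5], [-1.57, 4.71], [0.05, 1.97], [-2.85, 2.85]. Speed limits (rad/s): [2.79, 2.79, 3.14, 3.14, 3.14, 3.14, 3.14].

INTERFACE

Orientations are given as a unit quaternion [x, y, z, w].
In Python, from bench import move_ptp, movel, move_j, move_gripper, pause, inverse_kinematics, read_camera, camera_params, MotionError, sign_off, look_for, tip_of, read_time_s, read_qpos, read_joint_vel, read_effort, read_eef_pos, read_tcp_rot, read_ft_force, read_ft_torque, read_finger_gap, read_grasp_force gives the robot as it stands. Calls block until the motion is done:
- move_ptp(position, orientation): joint-space move of the TCP to a pose.
- movel(position, orientation=None, speed=0.15): straight line of the TCP; orientation=None keeps the orientation; speed is the mean speed in m/s.
- move_j(angles): joint-space move.
- move_gripper(opening, effort=None): finger opening in m; effort is the grip in N (None keeps the last); returns when the fingers have stopped.
- pause(seconds).
- inverse_kinematics(position, orientation): joint angles nearest the present ones, or None.
- read_camera(name): name is "side" or "top"; returns the picture (400x640x3 uint8, red, green, blue); there is no depth.
- camera_params(name): a dict with "K" (3x3 intrinsics, pixels), "camera_from_world" (4x4, takes a point from world to camera coordinates). Camera axes: x right, y down, z forward; pixel columns grow to the right and rows downward; lengths in m; the calibration is good to about 2 mm. A picture is of the moment at which its call begins. camera_params takes no time and is no camera call.
A pose or a line that the arm cannot do raises MotionError and nothing moves.
- sign_off(): hands the job in; it is judged then, once.
Trained networks look in the newest picture that a camera, given by its name, has taken for a name from the list of things; names that differ only in an ending like _2 or _b are one class to them, and where a whole thing is asked for, a point or a joint stands for the part that bears it (a point fixed in the world has none). Each returns a list of dicts, best first, with "confidence" (0 to 1); they miss things now and then, are a little off and sometimes report something else, mostly with a low value. They report only what shows in the picture. A call takes as long as a camera call.
- look_for(camera, name): "at" ([column, row] in pixels, amid what is visible of it).
- tip_of(camera, name): "at" ([column, row] in pixels: a listed point, or the origin of a listed thing).
Readings, each from a call of its own:
- read_time_s(): time.
- read_qpos(): joint angles.
- read_joint_vel(): joint speeds.
- read_effort(): joint torques, N m.
- read_eef_pos(): TCP position.
- read_tcp_rot(): TCP orientation.
- read_ft_force(): force on the tool from outside, world axes, zero at the start.
- read_ft_torque(): the same for the moment, N m.
- read_finger_gap(): finger opening in m.
- read_grasp_force(): force on a finger pad.
Only numpy, scipy, OpenCV 4.12 (cv2) and the standard library are available. Lean on these libraries where they do the work, as an engineer would, in place of code of your own. Each camera call takes 0.05 s, during which the arm holds its last target. There are 200 camera calls.

TASK

Open the lens-block case with the blue lid: press gently on the white dot on its lid so that the touch catch lets go and the lid springs ajar, then gently push the lid up with the fingertips, without pinching it, until it tips right back and stays wide open by itself. Leave the case with the grey lid shut, pick nothing up, and leave the things round about where they are.

Things in the scene. Friction and masses are not known exactly. Their poses are not given: they have to be found in the camera images.
- blue_case: fixed white case with a blue lid, 150 (x) x 160 (y) x 75 mm high; origin at the centre of its underside, its front (catch side) faces its own -x, z up. The lid's hinge line runs along the case's y axis at case x = +70 mm, z = +73 mm (the rear rim)
- blue_press (a point): white 22 mm dot over the catch, on the blue lid's top face (77 mm above the table when shut), 20 mm behind its front edge, 119 mm from the hinge line; moves with the lid. Pushed 5 to 7 mm down here (about 4 N; firm stop below) the touch catch lets go; as the finger backs off, a spring plunger lifts the lid to about 0.85 rad, where it rests
- blue_lid (a joint): angle of the blue lid: 0 = shut and latched, -0.06 = pressed to its stop, positive = open, about 0.85 = ajar on its spring, 1.95 = tipped back on its stop. Damped. Let go between 0.85 and 1.57 it sinks back to 0.85; past 1.57 it tips back by itself
- blue_edge (a point): middle of the front edge of the blue lid (flat panel 139 mm from hinge line to this edge, 147 mm wide, 8 mm thick, 0.2 kg), half-way up its thickness; about 177 mm above the table when ajar. Fingertips grip it well, so a level push can jam on it: push up and back together, along its arc (under 5 N)
- grey_case: fixed white case with a grey lid, 150 (x) x 160 (y) x 75 mm high; origin at the centre of its underside, its front (catch side) faces its own -x, z up. The lid's hinge line runs along the case's y axis at case x = +70 mm, z = +73 mm (the rear rim)
- grey_press (a point): white 22 mm dot over the catch, on the grey lid's top face (77 mm above the table when shut), 20 mm behind its front edge, 119 mm from the hinge line; moves with the lid. Same touch catch as the blue one
- grey_lid (a joint): angle of the grey lid: 0 = shut and latched, -0.06 = pressed to its stop, positive = open
- spray: loose upright green cleaner bottle, 60 mm diameter, 170 mm high, blue label, red cap; origin at the centre of its underside
- pad_roll: loose brown roll of adhesive pads lying flat, 100 mm diameter, 30 mm high; origin at the centre of its underside
- lens_block: loose orange lens block, 32 mm diameter, 26 mm high; origin at the centre of its underside
- screwdriver: loose small screwdriver, 160 mm long, lying along its own x, about 30 mm high at most; origin under its middle
- mug: loose white mug, 80 mm diameter, 90 mm high, handle at its +y; origin at the centre of its underside
- glasses: loose folded black spectacles, about 50 x 125 x 8 mm, lying flat; origin under the bridge

How it is judged:
On the way:
1. the blue lid has sprung ajar (value of joint blue_lid between 0.3 and 1.1 rad), for 0.2 s.
At the end, for the whole second after the job is handed in: the blue lid rests tipped back past upright (over 1.7 rad of 1.95) and still; the grey lid is shut (under 0.05 rad) (value of joint blue_lid above 1.7 rad and velocity of joint blue_lid between -0.05 and 0.05 rad/s and value of joint grey_lid below 0.05 rad); the robot touches nothing.
It fails at once if a thing standing round about is lifted, tipped or moved more than 30 mm (distance of any of spray, pad_roll, lens_block, screwdriver, mug, glasses from where it was at the start of the episode above 0.03 m).
It fails at once if the grey lid is let open (value of joint grey_lid above 0.1 rad).
It fails at once if a case or its lid is pinched, struck or pressed with more than 35 N (contact force between the fingers and blue_case above 35 N or contact force between the fingers and grey_case above 35 N).
It also fails if it takes over 45 s, if anything falls off the work surface, if the arm or the gripper's body presses on something with over 40 N, if the wrist force passes 120 N, or if a joint passes its speed limit or range.

## Working session

There is one attempt and no reset: what is moved stays moved. The work goes in short steps, each a Python script; the robot and the scene stay as the last script left them, time stands still between calls to the robot, and variables do not carry over. Pictures are saved under pics/ and viewed, at most 10 in all, crops included, and the job is handed in when it is done.

```bash
mkdir -p pics; cat > h.py <<'E'
import numpy as np, cv2
from bench import *
def snap(c,f):
    im=read_camera(c); cv2.imwrite('pics/'+f,cv2.cvtColor(im,cv2.COLOR_RGB2BGR))
def ray(c,uv,z):
    p=camera_params(c);K=np.array(p['K']);T=np.array(p['camera_from_world']);R=T[:3,:3];o=-R.T@T[:3,3]
    d=R.T@np.linalg.inv(K)@[uv[0],uv[1],1]; return o+d*(z-o[2])/d[2]
def proj(c,P):
    p=camera_params(c);q=(np.array(p['camera_from_world'])@[*P,1])[:3];q=np.array(p['K'])@q;return q[:2]/q[2]
E
python3 - <<'E'
from h import *
Z={'blue_press':.077,'grey_press':.077,'blue_edge':.073,'blue_case':0,'grey_case':0,'spray':0,'pad_roll':0,'lens_block':0,'screwdriver':0,'mug':0,'glasses':0}
for c in('top','side'):
    snap(c,c+'0.png')
    for n,z in Z.items():
        for d in tip_of(c,n)[:2]: print(c,n,np.round(d['at']),round(d['confidence'],2),ray(c,d['at'],z).round(3))
print(read_time_s(),read_eef_pos(),read_tcp_rot())
E
```

```text
top blue_press [269. 207.] 0.8 [0.528 0.128 0.077]
top grey_press [384. 221.] 0.95 [ 0.484 -0.182  0.077]
top grey_press [389. 208.] 0.74 [ 0.518 -0.198  0.077]
top blue_edge [269. 214.] 0.8 [0.509 0.128 0.073]
top blue_case [274. 193.] 0.68 [0.573 0.121 0.   ]
top blue_case [254. 267.] 0.48 [0.361 0.179 0.   ]
top grey_case [386. 203.] 0.93 [ 0.537 -0.206  0.   ]
top spray [191. 181.] 0.94 [0.612 0.358 0.   ]
top pad_roll [448. 190.] 0.83 [ 0.571 -0.389  0.   ]
top lens_block [318. 146.] 0.48 [ 0.709 -0.011  0.   ]
top screwdriver [254. 267.] 0.79 [0.36  0.178 0.   ]
top mug [170. 242.] 0.8 [0.436 0.418 0.   ]
top glasses [388. 128.] 0.57 [ 0.761 -0.217  0.   ]
side blue_press [303. 186.] 0.91 [0.523 0.122 0.077]
side grey_press [341. 246.] 0.59 [ 0.497 -0.198  0.077]
side blue_edge [295. 187.] 0.78 [0.498 0.131 0.073]
side blue_case [319. 202.] 0.81 [0.575 0.107 0.   ]
side grey_case [354. 262.] 0.75 [ 0.54  -0.204  0.   ]
side spray [302. 169.] 0.9 [0.609 0.336 0.   ]
side spray [401. 304.] 0.49 [ 0.575 -0.392 -0.   ]
side pad_roll [401. 303.] 0.94 [ 0.576 -0.39   0.   ]
side lens_block [366. 208.] 0.53 [ 0.707 -0.004 -0.   ]
side screwdriver [257. 210.] 0.67 [0.362 0.161 0.   ]
side mug [420. 240.] 0.65 [ 0.772 -0.216  0.   ]
side mug [259. 168.] 0.58 [0.456 0.418 0.   ]
side glasses [420. 240.] 0.67 [ 0.77 -0.22  0.  ]
side glasses [254. 209.] 0.36 [0.353 0.176 0.   ]
1.2 [0.22393908 0.61019441 0.25028635] [ 1.74968682e-01  9.84573999e-01 -1.10667372e-05 -3.38001981e-05]
```

View pics/top0.png

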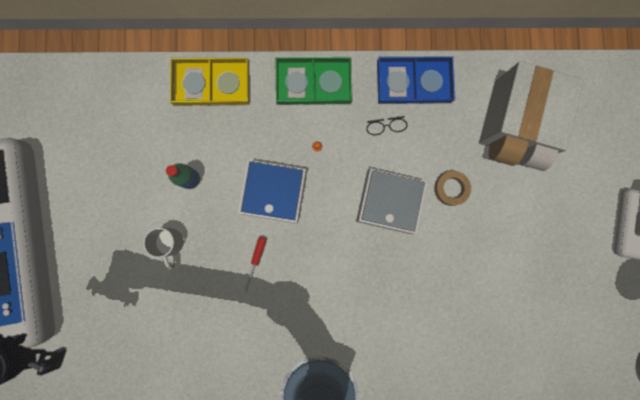

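View pics/side0.png

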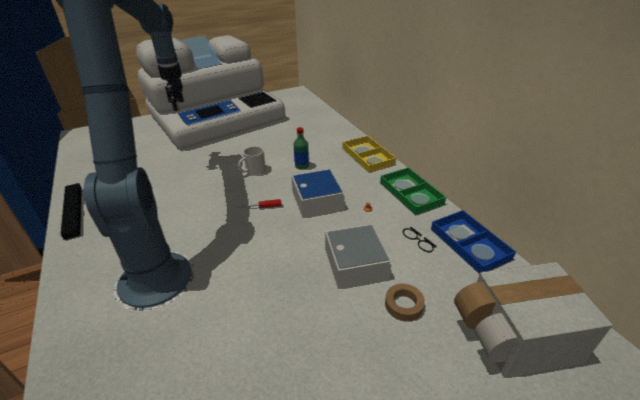

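The pictures show the blue lid with its dot at top (269,208) / side (303,186), and the grey case at top (390,217). The screwdriver lies in front of the blue case. Next I measure the yaw and check reach for the tilted push.

```bash
cat >> h.py <<'E'
from scipy.spatial.transform import Rotation as Ro
def quat(a,yaw):  # a = declination of fingers below horizontal
    z=np.array([np.cos(a)*np.cos(yaw),np.cos(a)*np.sin(yaw),-np.sin(a)]);y=np.array([-np.sin(yaw),np.cos(yaw),0])
    return Ro.from_matrix(np.c_[np.cross(y,z),y,z]).as_quat(), z
E
python3 - <<'E'
from h import *
im=cv2.imread('pics/top0.png').astype(int)
m=((im[...,0]-im[...,2]>50)).astype('uint8'); m[:150]=0;m[240:]=0;m[:,:225]=0;m[:,320:]=0
c=max(cv2.findContours(m,0,1)[0],key=cv2.contourArea)
W=np.array([ray('top',p[0],.077)[:2] for p in c],np.float32)
print('rect',cv2.minAreaRect(W)); B=cv2.boxPoints(cv2.minAreaRect(W));print(B)
yaw=-.14
ux=np.array([np.cos(yaw),np.sin(yaw),0])
H=np.array([.526,.126,0])+.119*ux
for a in (0.,.2,.4,.6,.8,1.,1.57):
    q,z=quat(a,yaw)
    print(a,[inverse_kinematics(list(H+[0,0,.073]-ux*.12*np.cos(t)+np.array([0,0,.12*np.sin(t)])-z*.025),list(q)) is not None for t in (.7,.85,1.1,1.4,1.7)])
E
```

```text
rect ((0.5727064609527588, 0.1203208789229393), (0.14328238368034363, 0.13582204282283783), 79.79772186279297)
[[0.49317986 0.06184109]
 [0.62685436 0.03778377]
 [0.65223306 0.17880067]
 [0.51855856 0.20285799]]
0.0 [True, True, True, True, True]
0.2 [False, True, True, True, True]
0.4 [False, False, True, True, True]
0.6 [True, True, True, True, True]
0.8 [True, True, True, True, True]
1.0 [True, True, True, True, True]
1.57 [True, True, True, True, True]
```

```bash
python3 - <<'E'
from h import *
yaw=-.178; q,_=quat(np.pi/2,yaw); q=list(q)
move_gripper(0.0,20)
P=np.array([.526,.128])
move_ptp([*P,.20],q); movel([*P,.108],q,.1); pause(.2)
f0=np.array(read_ft_force()); print(read_time_s(),f0)
for z in np.arange(.100,.0875,-.001):
    movel([*P,z],q,.03); f=np.array(read_ft_force())-f0; print(round(z,4),round(read_eef_pos()[2],4),f.round(1))
    if f[2]>9: break
ux=np.array([np.cos(yaw),np.sin(yaw)])
movel([*P,.10],q,.1); movel([*(P-.07*ux),.16],q,.2); movel([*(P-.09*ux),.26],q,.25)
pause(.5); snap('side','side1.png')
for n in('blue_edge','grey_press','blue_press'):
    print(n,tip_of('side',n)[:2])
e=.139;t=.85;H=P+.119*ux
print(proj('side',[*(H-e*np.cos(t)*ux),.073+e*np.sin(t)]),read_time_s())
E
```

```text
5.2833 [-1.47162016e-01 -1.65445674e-04  4.89166673e-01]
0.1 0.0996 [ 0.3 -0.  -1. ]
0.099 0.099 [ 0.1 -0.4 -0.3]
0.098 0.098 [ 0.3 -0.6  0.6]
0.097 0.0969 [ 1.1 -0.6 -0.6]
0.096 0.0962 [-0.4 -1.1  0.7]
0.095 0.0952 [-0.4  1.3  2.5]
0.094 0.0942 [-1.  -0.1  4. ]
0.093 0.0932 [-1.2 -1.2  4.7]
0.092 0.0922 [-0.4  0.4  4.9]
0.091 0.0912 [-0.   0.4  4.3]
0.09 0.0901 [-0.7 -0.6  5.5]
0.089 0.0894 [-1.4 -1.1  5.4]
0.088 0.0893 [-4.  -1.5 11.2]
blue_edge [{'at': [306.6, 160.5], 'confidence': 0.89}]
grey_press [{'at': [342.2, 249.2], 'confidence': 0.55}]
blue_press [{'at': [314.2, 162.2], 'confidence': 0.84}]
[309.77487135 158.68177406] 10.8333
```

View pics/side1.png

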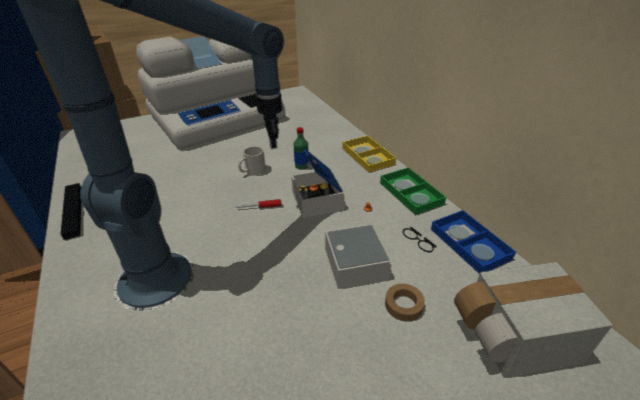

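The lid is ajar with its edge at (307,160), within 4 px of the prediction, and the grey lid is shut. Now I push along the arc.

```bash
python3 - <<'E'
from h import *
yaw=-.178; q,z=quat(.6,yaw); q=list(q)
P=np.array([.526,.128]);ux=np.array([np.cos(yaw),np.sin(yaw),0]);H=np.array([*P,.073])+.119*ux
def tcp(p,r=.122): return H-r*np.cos(p)*ux+[0,0,r*np.sin(p)]-.019*z
s=tcp(.55)-.07*z
j=inverse_kinematics(list(s),q);print(s,np.array(j)-read_qpos(),[inverse_kinematics(list(tcp(p)),q) is not None for p in np.arange(.55,1.75,.1)])
if np.abs(np.array(j)-read_qpos()).max()<2:
    move_ptp(list(s),q); movel(list(tcp(.55)),q,.1); pause(.2); f0=np.array(read_ft_force())
    for p in np.arange(.6,1.68,.04):
        try: movel(list(tcp(p)),q,.05)
        except MotionError as e: print(p,e);break
        f=np.array(read_ft_force())-f0; print(round(p,2),f.round(1))
        if np.linalg.norm(f)>12: print('STOP');break
snap('side','side2.png');print(read_time_s(),tip_of('side','blue_edge')[:1])
E
```

```text
Traceback (most recent call last):
TypeError: unsupported operand type(s) for -: 'NoneType' and 'float'
```

```bash
python3 - <<'E'
from h import *
yaw=-.178
P=np.array([.526,.128]);ux=np.array([np.cos(yaw),np.sin(yaw),0]);H=np.array([*P,.073])+.119*ux
q0=np.array(read_qpos());print(q0.round(2))
for yy in (yaw,.1,.25):
  for a in (.6,.8,1.,1.2):
    q,z=quat(a,yy);r=''
    tcp=lambda p:H-.122*np.cos(p)*ux+[0,0,.122*np.sin(p)]-.019*z
    def t(x):
        j=inverse_kinematics(list(x),list(q)); return '-' if j is None else '%.1f '%np.abs(np.array(j)-q0).max()
    print(yy,a,'back',[t(tcp(.55)-b*z) for b in(.07,.05,.03)],'arc',''.join(t(tcp(p)) for p in np.arange(.55,1.75,.15)))
E
```

```text
[-0.81 -0.01  0.4   2.04  0.    1.11  0.99]
-0.178 0.6 back ['-', '-', '1.9 '] arc 2.0 2.0 1.9 1.9 1.9 1.9 1.9 1.9 
-0.178 0.8 back ['1.3 ', '1.4 ', '1.5 '] arc 1.6 1.5 1.5 1.4 1.4 1.3 1.3 1.2 
-0.178 1.0 back ['0.8 ', '0.8 ', '0.8 '] arc 0.9 0.8 0.8 0.7 0.7 0.7 0.7 0.7 
-0.178 1.2 back ['0.4 ', '0.5 ', '0.5 '] arc 0.6 0.6 0.5 0.5 0.5 0.5 0.5 0.5 
0.1 0.6 back ['-', '-', '-'] arc --2.3 2.3 2.3 2.3 2.3 2.2 
0.1 0.8 back ['1.5 ', '1.7 ', '1.9 '] arc 2.2 2.1 2.0 1.8 1.7 1.6 1.4 1.3 
0.1 1.0 back ['0.7 ', '0.8 ', '0.8 '] arc 0.9 0.9 0.8 0.8 0.8 0.8 0.8 0.8 
0.1 1.2 back ['0.5 ', '0.5 ', '0.6 '] arc 0.7 0.6 0.6 0.6 0.5 0.5 0.5 0.5 
0.25 0.6 back ['-', '-', '-'] arc ---2.6 2.6 2.6 2.5 2.5 
0.25 0.8 back ['-', '-', '2.6 '] arc 2.2 2.1 2.0 1.8 1.7 1.6 1.4 1.3 
0.25 1.0 back ['0.8 ', '0.8 ', '0.9 '] arc 1.0 0.9 0.9 0.8 0.8 0.8 0.8 0.9 
0.25 1.2 back ['0.5 ', '0.6 ', '0.6 '] arc 0.7 0.6 0.6 0.7 0.7 0.7 0.8 0.8
```

```bash
python3 - <<'E'
from h import *
yaw=-.178; q,z=quat(.8,yaw); q=list(q)
P=np.array([.526,.128]);ux=np.array([np.cos(yaw),np.sin(yaw),0]);H=np.array([*P,.073])+.119*ux
def tcp(p,r=.122): return H-r*np.cos(p)*ux+[0,0,r*np.sin(p)]-.019*z
move_ptp(list(tcp(.5)-.07*z),q); movel(list(tcp(.5)),q,.1); pause(.2); f0=np.array(read_ft_force())
for p in np.arange(.56,1.68,.05):
    try: movel(list(tcp(p)),q,.05)
    except MotionError as e: print(p,e);break
    f=np.array(read_ft_force())-f0; print(round(p,2),f.round(1))
    if np.linalg.norm(f)>12: print('STOP');break
snap('side','side2.png');print(read_time_s(),tip_of('side','blue_edge')[:1])
E
```

```text
0.56 [-0.8 -0.1 -0.4]
0.61 [-1.7 -0.1 -0.9]
0.66 [-0.1 -0.5 -1.3]
0.71 [ 0.1 -0.8 -1. ]
0.76 [-0.6 -0.8 -1.5]
0.81 [-0.1 -0.1 -0.5]
0.86 [-0.4 -0.3 -1.7]
0.91 [-0.2 -0.9 -1.4]
0.96 [ 0.4  0.  -1.7]
1.01 [-0.6 -0.4 -0.6]
1.06 [-0.2 -0.2 -1. ]
1.11 [-0.5  0.5 -0. ]
1.16 [-0.3 -0.6  0.6]
1.21 [ 0.3 -0.6 -0.4]
1.26 [-0.4 -0.3 -0.3]
1.31 [-0.3  0.2 -0.8]
1.36 [ 1.5 -0.1 -0.6]
1.41 [-0.5 -1.   0. ]
1.46 [-0.1 -0.1 -1.2]
1.51 [0.5 0.3 0.1]
1.56 [-0.1 -0.9 -0.1]
1.61 [ 1.1 -0.6 -1.3]
1.66 [-0.7 -0.7 -0.7]
19.5333 [{'at': [349.8, 145.9], 'confidence': 0.57}]
```

View pics/side2.png

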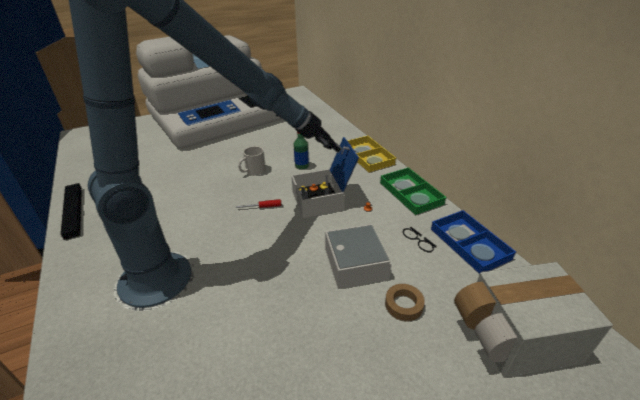

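The lid stands past upright with its edge at (350,146). I back off along the fingers and check.

```bash
python3 - <<'E'
from h import *
yaw=-.178; q,z=quat(.8,yaw); q=list(q)
P=np.array([.526,.128]);ux=np.array([np.cos(yaw),np.sin(yaw),0]);H=np.array([*P,.073])+.119*ux
for t in(1.57,1.75,1.95): print(t,proj('side',H-.139*np.cos(t)*ux+[0,0,.139*np.sin(t)]).round(1))
movel(list(np.array(read_eef_pos())-.12*ux+[0,0,.08]),q,.12); pause(1.5)
snap('side','side3.png');print(read_time_s(),tip_of('side','blue_edge')[:1],tip_of('side','grey_press')[:1])
E
```

```text
1.57 [336.1 145.5]
1.75 [343.2 145. ]
1.95 [350.6 145.8]
22.4833 [{'at': [351.8, 146.1], 'confidence': 0.72}] [{'at': [341.8, 247.5], 'confidence': 0.85}]
```

View pics/side3.png

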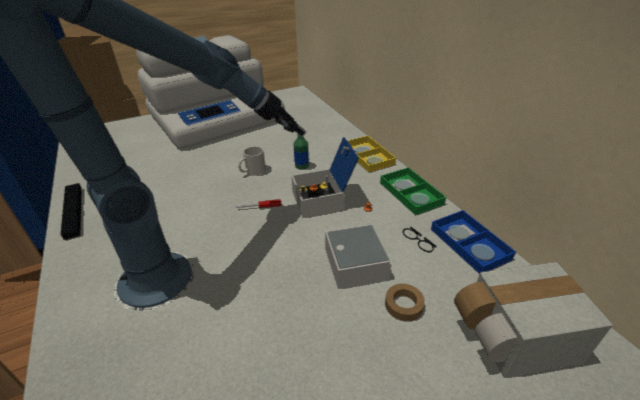

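The lid rests at its stop: the edge is at (352,146), which matches 1.95 rad. The grey lid is shut and the arm is clear, so I hand the job in.

```bash
python3 -c "
from bench import *
print(sign_off())"
```

```text
the job is handed in; nothing more can be done
None
```

The job is handed in, with no verdict shown: the blue lid rests tipped back at about 1.95 rad, the grey lid is shut, the arm is clear, and the things round about look undisturbed.

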